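# Set and lock the carving machine's speed knob

## Robot

A 7-joint arm with a two-finger parallel gripper is mounted at the origin on the work surface. World frame = base frame: x ahead of the robot, y to its left, z up, the work surface at z = 0. Lengths are in m, angles in rad, forces in N, time in s.
With the tool pointing down it reaches from about 0.425 to 0.925 m from the base axis. Payload 6.8 kg.
Tool frame: the origin (TCP) lies at the very end of the fingers, on their centre line; the grasp point (between the pads) lies 19 mm behind it; z points along the fingers, y is the line along which they close (so a half turn about z gives the same grasp; the last joint's range is limited). The gripper opens to 85 mm and grips with 20 to 120 N. Pads are 22 mm wide; open, the fingers measure 114 mm over their backs; the gripper's body (76 mm by 85 mm) begins 54 mm behind the grasp point. The pads swing forward as they close: fully open they stand 13 mm farther back than shut.
Start: joints at [-1.295, 0.477, 0.022, 1.555, -0.011, 1.109, -0.083], TCP at [0.253, 0.626, 0.231] pointing down, gripper open.
Joint ranges: [-2.96, 2.96], [-0.34, 2.1], [-1.41, 1.46], [0.24, 2.44], [-1.37, 4.51], [0.17, 1.92], [-2.96, 2.96]. Speed limits (rad/s): [2.39, 2.39, 3.14, 3.14, 3.14, 3.14, 3.14].

## Interface

Orientations are given as a rotation vector (axis times angle).
In Python, from bench import get_obs, viewer, r gives the robot as it stands. The module is installed in compiled form; this text tells all that it offers.
- The arm moves only by the tool play_rows, never from a script. Its argument "commands" is a list that holds one entry, the list of rows, each a list of 5 numbers: the gripper's target within -1 to 1 (shut at 1, half-way at 0, fully open at -1), then the shift along the tool's x, y, z scaled (see below), then the turn about the tool's z scaled (see below). A call has 1 to 12 rows; each row is the pose to reach, as a shift and turn from the pose commanded when the call began, along the tool's axes at that moment; what a row does not reach only later rows make up. The controller multiplies each number of a shift by 0.2 m and each number of a turn by pi/2 rad. A row lasts 1/12 s, in which the tool goes at most 41.7 mm and 7.16 degrees, less where a joint would pass 70% of its speed; a pose out of reach is approached as far as the arm can. A call with a number of a shift or a turn outside -1 to 1 is refused whole. A call with a gripper value outside its range is refused whole. The fingers move at their own pace and stop on an object; "grip_force" is the grip in N (left out, the last holds). Time passes only in rows, so rows that repeat a pose let the fingers close. It gives the time, the measured TCP pose, the force, the opening and the grip force at its end, in the units of the state.
- get_obs(): the state, without advancing time (a new reading comes with each control period).
- viewer.grab_frame(name): name is "side" or "top"; returns a dict with "pixels" (480x640x3 uint8, red, green, blue), "fovy" (degrees; the focal length in pixels is half the picture's height over the tangent of half this angle, whatever the lens; pixels are square), "cx", "cy" (the principal point, pixels), "world_to_cam" (4x4, takes a point from world to camera coordinates). Camera axes: x right, y up, looking along -z (the intrinsics and any distortion apply to the point x, -y, -z); pixel columns grow to the right and rows downward; lengths in m; the calibration is good to about 2 mm. A picture is of the moment at which its call begins. There is no depth.
- r.hand_in(): hands the job in; it is judged then, once.
Trained networks look in a picture, given as the dict that the camera call returned (one of the last four; its "shot" number tells which), for a name from the list of things; names that differ only in an ending like _2 or _b are one class to them, and where a whole thing is asked for, a point or a joint stands for the part that bears it (a point fixed in the world has none). Each returns a list of dicts, best first, with "score" (0 to 1); they miss things now and then, are a little off and sometimes report something else, mostly with a low value. They report only what shows in the picture. A call takes as long as a camera call.
- viewer.trace(picture, thing): "pixels" (480x640 bool, what is visible of it) and "rect" ([left, top, right, bottom] in pixels, round what is visible of it).
The state is a dict: "clock": time; "joints": joint angles; "qvel": joint speeds; "tau": joint torques, N m; "tcp_pos": TCP position; "orientation": TCP orientation; "contact_force": force on the tool from outside, world axes, zero at the start; "moment": the same for the moment, N m; "grip_width": finger opening in m; "gripper_force": force on a finger pad.
Only numpy, scipy, OpenCV 4.12 (cv2) and the standard library are available. Lean on these libraries where they do the work, as an engineer would, in place of code of your own. Each camera call takes 0.05 s, during which the arm holds its last target. There are 200 camera calls.

## Task

Set the carving machine's speed for the next piece: turn the black knob on its control unit until the white pointer is in the red band, then pull the knob straight up so that it locks and leave it there. It only comes out where its key meets a hidden slot somewhere in the red band, so feel for it under a light pull; never force it, or the overload spring inside is overstretched, and leave the jar, the carved figure and the chisel where they stand.

Things in the scene. Friction and masses are not known exactly. Their poses are not given: they have to be found in the camera images.
- unit: Dark teal control unit fixed to the bench, 200 x 170 mm, flat aluminium top 70 mm over the bench. Origin: below the knob's axis at bench height; z up. The case reaches from -65 to +135 mm along its x and +-85 mm along its y. Two low rockers (7 mm high) lie 100 mm along +x from the knob's axis; the space around the knob is free.
- knob_grip (a point): Grip point on the black knob's upright axis, 13 mm below the top of its bar, 105 mm over the bench while the knob is down. The bar is 44 mm long (point x), 14 mm thick (point y), 37 mm high, gripped from above across its thickness; below it a 42 mm round skirt, its top 23 mm under this point. A white line on the bar's +x half is the pointer: point x is its direction, z up.
- plate: White round dial plate, 96 mm diameter, 4 mm thick, on top of the unit around the knob; origin on the knob's axis at its underside, z up; its top is 31 mm below the grip point. The painted red band lies 25 to 46 mm from the axis, is centred on the plate's +x direction and spans 0.32 rad (18 degrees) to each side; black ticks elsewhere.
- dial (a joint): Turn of the knob, rad, counter-clockwise from above positive; 0 when the pointer is along the unit's +x; range -2.2 to 2.2; takes about 0.06 N m. At the start the pointer is 0.53 to 1.22 rad counter-clockwise of the red band's middle: turn clockwise. The key's hidden slot has its middle up to 0.26 rad to either side of the band's middle.
- lock (a joint): Knob's pull, m: 0 down, 0.010 fully out and locked (green collar shows under the skirt). About 5 N of drag; stays where left. Off the slot a hidden gate stops it after 1.5 mm. The slot is 8 mm wide for a 6 mm square key 31 to 41 mm from the axis (play 0.028 rad each way); with the key in it the knob hardly turns.
- overload (a joint): Stretch of the spring inside the unit that holds the gate and the slot's end, m: 0 at rest, 1 N plus 2.5 N per mm. Pulling the knob against the gate or the end of its travel stretches it (the tool feels this force plus 5 N of drag). More than 0.005 (about 13 N on the spring, 18 N on the tool) ruins it.
- wax_jar: Amber jar with a white lid, 64 mm diameter, 85 mm high, standing loose to the unit's left (+y); origin under its centre.
- figure: Pale carved wooden figure, 60 mm diameter foot, 104 mm high, standing loose to the unit's right (-y); origin under its foot.
- chisel: Chisel-like hand tool with a wooden handle, 200 mm long, lying loose on the bench beyond the figure (-y); origin under its middle.

How it is judged:
On the way:
1. the pointer is turned into the red band (angle between the x axis of knob_grip and the x axis of plate, either way round below 0.33 rad), for 0.1 s.
At the end, for the whole second after the job is handed in: The knob is pulled out by more than 8 mm with its overload spring relaxed (stretch under 3 mm), the pointer is in the red band (within 0.33 rad of its middle), the knob is at rest and let go, and jar, figure and chisel are within 30 mm of where they stood (value of joint lock above 0.008 m and value of joint overload below 0.003 m and angle between the x axis of knob_grip and the x axis of plate, either way round below 0.33 rad and velocity of joint lock below 0.005 m/s and distance of each of wax_jar, figure, chisel from where it was at the start of the episode below 0.03 m); the robot touches nothing.
It fails at once if the overload spring is stretched by more than 5 mm (the knob is forced) (value of joint overload above 0.005 m).
It fails at once if the jar is knocked (distance of wax_jar from where it was at the start of the episode above 0.03 m).
It fails at once if the figure is knocked (distance of figure from where it was at the start of the episode above 0.03 m).
It fails at once if the chisel is knocked (distance of chisel from where it was at the start of the episode above 0.03 m).
It also fails if it takes over 67 s, if anything falls off the work surface, if the arm or the gripper's body presses on something with over 40 N, if the wrist force passes 120 N, or if a joint passes its speed limit or range.

## Working session

There is one attempt and no reset: what is moved stays moved. The work goes in short steps, Python scripts to look and compute and a tool call to move; the robot and the scene stay as the last step left them, time stands still between calls to the robot, and variables do not carry over. Pictures are saved under pics/ and viewed, at most 10 in all, crops included, and the job is handed in when it is done.

Besides the shell and the picture viewer there is one more tool, called after "Request:" by a JSON object that holds its "fn" and its "kwargs". play_rows: Moves the arm, as the interface text tells. Shifts and turns lie within -1 to 1; 1 stands for 0.2 m of shift or pi/2 rad of turn. Its arguments: {"type":"object","properties":{"commands":{"type":"array","items":{"type":"array","items":{"type":"array","items":{"type":"number","minimum":-1,"maximum":1}}}},"grip_force":{"type":"number"}},"required":["commands"]}

```bash
mkdir -p pics; cat > h.py <<'E'
import numpy as np, cv2
from bench import get_obs, viewer, r
from scipy.spatial.transform import Rotation as R
def cam(p):
    f=240/np.tan(np.radians(p['fovy'])/2); return f,p['cx'],p['cy'],np.array(p['world_to_cam'])
def proj(p,X):
    f,cx,cy,T=cam(p); X=np.atleast_2d(X); c=X@T[:3,:3].T+T[:3,3]
    return np.c_[cx+f*c[:,0]/-c[:,2], cy-f*c[:,1]/-c[:,2]]
def unproj(p,uv,z):
    f,cx,cy,T=cam(p); uv=np.atleast_2d(uv).astype(float)
    d=np.c_[(uv[:,0]-cx)/f,-(uv[:,1]-cy)/f,-np.ones(len(uv))]@T[:3,:3]
    o=-T[:3,:3].T@T[:3,3]; return o+d*((z-o[2])/d[:,2])[:,None]
def save(p,n,box=None,s=1):
    im=p['pixels'][:,:,::-1]
    if box: im=im[box[1]:box[3],box[0]:box[2]]
    cv2.imwrite('pics/'+n,cv2.resize(im,None,fx=s,fy=s,interpolation=cv2.INTER_CUBIC))
E
python3 - <<'E'
from h import *
o=get_obs(); print({k:np.round(v,3) for k,v in o.items()})
for n in('top','side'):
    p=viewer.grab_frame(n); save(p,n+'0.png'); print(n,{k:v for k,v in p.items() if k!='pixels'})
    for t in('unit','knob_grip','plate','wax_jar','figure','chisel'):
        for d in viewer.trace(p,t)[:2]:
            ys,xs=np.nonzero(d['pixels']); print(t,round(d['score'],2),d['rect'],len(xs),xs.mean().round(1),ys.mean().round(1), unproj(p,[xs.mean(),ys.mean()],.08).round(3))
E
```

```text
{'clock': np.float64(0.0), 'joints': array([-1.295,  0.478,  0.022,  1.556, -0.011,  1.109, -0.083]), 'qvel': array([ 0.002, -0.   ,  0.   , -0.003,  0.002,  0.   , -0.001]), 'tau': array([ 0.0000e+00, -5.9644e+01,  1.6090e+00, -2.8120e+01,  1.3000e-02,
        9.0000e-03, -0.0000e+00]), 'tcp_pos': array([0.253, 0.625, 0.23 ]), 'orientation': array([-5.990e-01, -3.084e+00,  3.000e-03]), 'contact_force': array([ 0.147,  0.37 , -0.665]), 'moment': array([ 0.004, -0.025, -0.045]), 'gripper_force': np.float64(0.0), 'grip_width': np.float64(0.085)}
top {'fovy': 46.00804279807054, 'cx': 314.6814390381819, 'cy': 243.37685358919313, 'world_to_cam': array([[-0.01197883, -0.99992164, -0.00363725,  0.02405917],
       [ 0.9981677 , -0.01217342,  0.05927096, -0.60170532],
       [-0.05931059, -0.00292059,  0.9982353 , -1.37752779],
       [ 0.        ,  0.        ,  0.        ,  1.        ]]), 'shot': 1}
unit 0.79 [260.6, 191.6, 350.5, 298.6] 5103 306.6 244.6 [[0.596 0.036 0.08 ]]
knob_grip 0.8 [293.5, 249.3, 316.1, 273.4] 251 301.6 261.8 [[0.555 0.048 0.08 ]]
plate 0.62 [282.4, 245.4, 321.5, 28
[... 587 characters left out ...]
3],
       [-0.30153942, -0.80939854,  0.50393251, -1.13954657],
       [ 0.        ,  0.        ,  0.        ,  1.        ]]), 'shot': 2}
unit 0.84 [271.5, 219.7, 370.2, 284.4] 4683 317.8 251.0 [[ 0.565 -0.039  0.08 ]]
unit 0.33 [291.4, 216.5, 311.8, 244.5] 336 300.5 229.2 [[0.563 0.069 0.08 ]]
knob_grip 0.82 [291.8, 216.4, 307.5, 241.9] 349 300.7 228.3 [[0.565 0.073 0.08 ]]
plate 0.97 [278.9, 228.4, 327.3, 247.9] 494 300.5 239.7 [[0.547 0.023 0.08 ]]
wax_jar 0.64 [264.9, 193.4, 295.3, 228.1] 645 280.8 209.5 [[0.552 0.185 0.08 ]]
figure 0.66 [328.6, 259.3, 355.0, 310.7] 981 340.3 288.3 [[ 0.555 -0.188  0.08 ]]
chisel 0.95 [264.9, 329.2, 360.7, 345.0] 853 299.7 335.2 [[ 0.433 -0.291  0.08 ]]
```

```bash
python3 - <<'E'
from h import *
a=viewer.grab_frame('top'); b=viewer.grab_frame('side')
A=cv2.resize(a['pixels'][180:310,200:400],None,fx=4,fy=4,interpolation=cv2.INTER_CUBIC)
save(a,'topc.png',(200,180,400,320),4)
save(b,'sidec.png',(250,180,390,280),5)
# plate ellipse & red band in top
hsv=cv2.cvtColor(a['pixels'],cv2.COLOR_RGB2HSV)
red=((hsv[...,0]<8)|(hsv[...,0]>172))&(hsv[...,1]>110)&(hsv[...,2]>80)
red[:235]=0;red[295:]=0;red[:,:270]=0;red[:,335:]=0
for d in viewer.trace(a,'plate')[:1]:
    c=cv2.findContours(d['pixels'].astype(np.uint8),0,1)[0]; c=max(c,key=cv2.contourArea); e=cv2.fitEllipse(c); print(e)
    P=unproj(a,e[0],.074)[0]; print('plate',P)
ys,xs=np.nonzero(red); Q=unproj(a,np.c_[xs,ys],.074).mean(0); print(len(xs),Q, np.degrees(np.arctan2(*(Q-P)[[1,0]])), np.hypot(*(Q-P)[:2]))
E
```

```text
((301.4764709472656, 261.67645263671875), (37.50872039794922, 38.36054611206055), 28.46419906616211)
plate [0.55565294 0.04836362 0.074     ]
84 [0.58853096 0.03544093 0.074     ] -21.457286406298383 0.0353264837051652
```

View pics/topc.png

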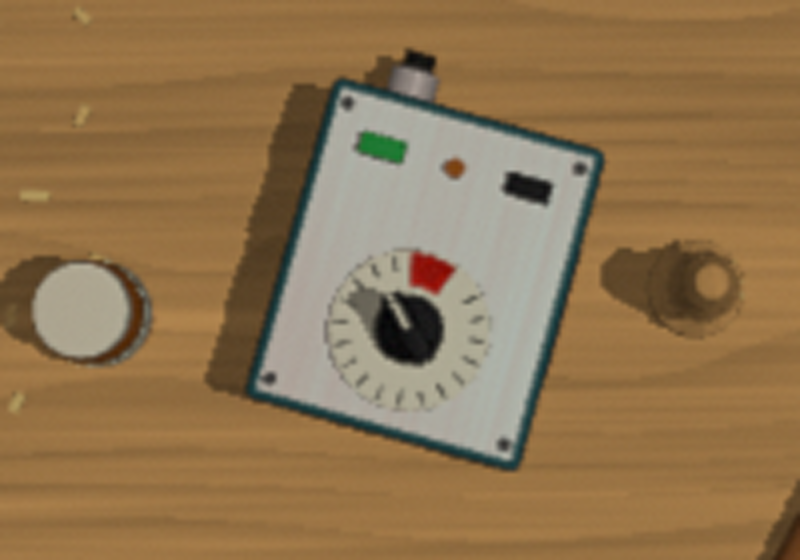

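View pics/side0.png

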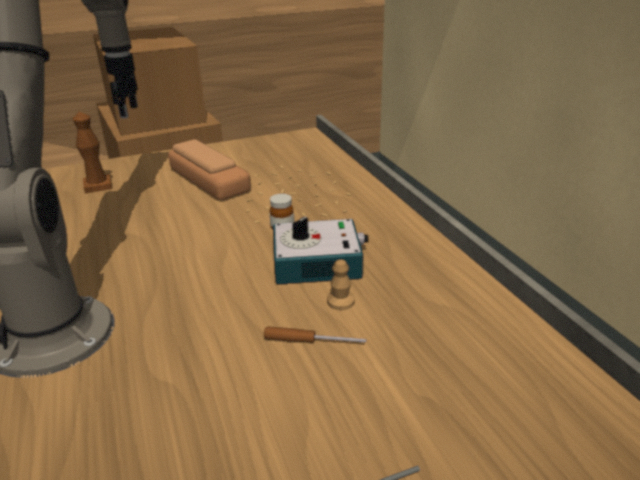

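```bash
cat >> h.py <<'E'
def togo(target,ang=None):
    o=get_obs(); M=R.from_rotvec(o['orientation']).as_matrix()
    d=M.T@(np.array(target)-o['tcp_pos'])/.2
    a=np.arctan2(M[1,0],M[0,0]); print('tool x ang',round(a,4),'z',M[:,2].round(3),'tcp',o['tcp_pos'].round(4),'shift',d.round(3))
    if ang is not None:
        t=(a-ang+np.pi/2)%np.pi-np.pi/2   # positive = clockwise from above
        print('turn rad',round(t,4),'scaled',round(t/(np.pi/2),4),'j7',o['joints'][6].round(3))
E
python3 - <<'E'
from h import *
p=viewer.grab_frame('top'); k=viewer.trace(p,'knob_grip')[0]['pixels']
k=cv2.morphologyEx(k.astype(np.uint8),cv2.MORPH_CLOSE,np.ones((5,5)))
g=p['pixels'].min(2).astype(float); c=(301.7,261.8)
yy,xx=np.mgrid[:480,:640]; m=(np.hypot(xx-c[0],yy-c[1])<12)&(yy<264)&(g>75)&(xx>294)
m&=cv2.erode(k,np.ones((3,3)))>0
ys,xs=np.nonzero(m); print(list(zip(xs,ys,g[m])))
W=unproj(p,np.c_[xs,ys],.118); w=g[m]-60
mu=np.average(W,axis=0,weights=w); C=np.cov(W[:,:2].T,aweights=w); e=np.linalg.eigh(C); v=e[1][:,1]; v*=np.sign(v[0])
print('pointer ctr',mu,'ang',np.arctan2(v[1],v[0]),e[0])
P=np.array([.5557,.0484]); print('ang from axis',np.arctan2(*(mu[:2]-P)[::-1]))
print(proj(p,[[.5557,.0484,.118],[.5557,.0484,.074]]))
togo([.556,.048,.2],.55)
E
```

```text
[(np.int64(298), np.int64(255), np.float64(97.0)), (np.int64(297), np.int64(256), np.float64(76.0)), (np.int64(298), np.int64(256), np.float64(127.0)), (np.int64(299), np.int64(256), np.float64(111.0)), (np.int64(298), np.int64(257), np.float64(85.0)), (np.int64(299), np.int64(257), np.float64(136.0)), (np.int64(300), np.int64(257), np.float64(83.0)), (np.int64(299), np.int64(258), np.float64(128.0)), (np.int64(300), np.int64(258), np.float64(112.0)), (np.int64(299), np.int64(259), np.float64(86.0)), (np.int64(300), np.int64(259), np.float64(136.0)), (np.int64(301), np.int64(259), np.float64(85.0)), (np.int64(300), np.int64(260), np.float64(129.0)), (np.int64(301), np.int64(260), np.float64(111.0)), (np.int64(300), np.int64(261), np.float64(85.0)), (np.int64(301), np.int64(261), np.float64(126.0))]
pointer ctr [0.56250134 0.05165339 0.118     ] ang 0.4820424453252995 [1.43237685e-06 2.27981744e-05]
ang from axis 0.4461745787339949
[[300.94175029 261.1374528 ]
 [301.46087809 261.6567359 ]]
tool x ang 2.7577 z [-0.  0. -1.] tcp [0.2528 0.6259 0.2313] shift [-2.488 -2.111  0.156]
turn rad -0.9339 scaled -0.5945 j7 -0.083
```

Request:
{"fn": "play_rows", "kwargs": {"commands": [[[-1,-0.1,-0.08,0,0],[-1,-0.25,-0.21,0,0],[-1,-0.41,-0.35,0,0],[-1,-0.57,-0.49,0,0],[-1,-0.73,-0.62,0,0],[-1,-0.84,-0.71,0,0],[-1,-0.91,-0.77,0,0],[-1,-0.94,-0.8,0,0],[-1,-0.94,-0.8,0,0]]]}}

```text
clock: 1.7
tcp_pos: [0.3683, 0.4054, 0.2316]
orientation: [0.604, 3.082, -0.0]
contact_force: [0.3, 0.5, 0.9]
grip_width: 0.0854
gripper_force: 0.0
```

Request:
{"fn": "play_rows", "kwargs": {"commands": [[[-1,-0.1,-0.08,0,0],[-1,-0.25,-0.21,0,0],[-1,-0.41,-0.35,0,0],[-1,-0.57,-0.49,0,0],[-1,-0.73,-0.62,0,0],[-1,-0.84,-0.71,0,0],[-1,-0.91,-0.77,0,0],[-1,-0.94,-0.8,0,0],[-1,-0.94,-0.8,0,0]]]}}

```text
clock: 2.45
tcp_pos: [0.4821, 0.1884, 0.2313]
orientation: [0.601, 3.083, 0.0]
contact_force: [0.4, 0.3, 0.1]
grip_width: 0.0853
gripper_force: 0.0
```

Request:
{"fn": "play_rows", "kwargs": {"commands": [[[-1,-0.1,-0.08,0,-0.05],[-1,-0.25,-0.21,0,-0.12],[-1,-0.38,-0.32,0,-0.19],[-1,-0.5,-0.42,0,-0.26],[-1,-0.57,-0.48,0,-0.33],[-1,-0.6,-0.51,0,-0.4],[-1,-0.61,-0.51,0,-0.46],[-1,-0.61,-0.51,0,-0.51],[-1,-0.61,-0.51,0,-0.55],[-1,-0.61,-0.51,0,-0.55],[-1,-0.61,-0.51,0,-0.55]]]}}

```text
clock: 3.37
tcp_pos: [0.5564, 0.0509, 0.2311]
orientation: [0.749, -3.051, -0.002]
contact_force: [0.2, -0.1, 0.2]
grip_width: 0.0857
gripper_force: 0.0
```

```bash
python3 - <<'E'
from h import *
togo([.556,.0485,.16],.482); o=get_obs(); print(o['clock'],o['contact_force'],o['joints'].round(2))
E
```

```text
tool x ang -2.6599 z [-0.     0.001 -1.   ] tcp [0.5564 0.0509 0.2311] shift [ 0.007 -0.01   0.356]
turn rad -0.0003 scaled -0.0002 j7 1.904
3.3667 [ 0.19914894 -0.09039676  0.16439291] [-0.34  0.29  0.17  1.85 -0.06  1.01  1.9 ]
```

Request:
{"fn": "play_rows", "kwargs": {"commands": [[[-1,0.007,-0.01,0.1,0],[-1,0.007,-0.01,0.25,0],[-1,0.007,-0.01,0.38,0],[-1,0.007,-0.01,0.48,0],[-1,0.007,-0.01,0.56,0],[-1,0.007,-0.01,0.62,0],[-1,0.007,-0.01,0.66,0],[-1,0.007,-0.01,0.68,0],[-1,0.007,-0.01,0.7,0],[-1,0.007,-0.01,0.7,0],[-1,0.007,-0.01,0.7,0]]]}}

```text
clock: 4.28
tcp_pos: [0.5566, 0.0458, 0.0918]
orientation: [-0.746, 3.051, 0.0]
contact_force: [-0.3, 0.5, 0.3]
grip_width: 0.0855
gripper_force: 0.0
```

```bash
python3 - <<'E'
from h import *
togo([.556,.0485,.09],.482); o=get_obs(); print(o['clock'],o['contact_force'],o['moment'])
p=viewer.grab_frame('side'); save(p,'s1.png',(240,160,380,280),5)
E
```

```text
tool x ang -2.6617 z [ 0.001  0.    -1.   ] tcp [0.5566 0.0458 0.0918] shift [-0.003  0.013  0.009]
turn rad -0.0021 scaled -0.0013 j7 1.946
4.2833 [-0.26057892  0.45194829  0.3366238 ] [ 0.00202876 -0.00737955  0.0430265 ]
```

View pics/s1.png

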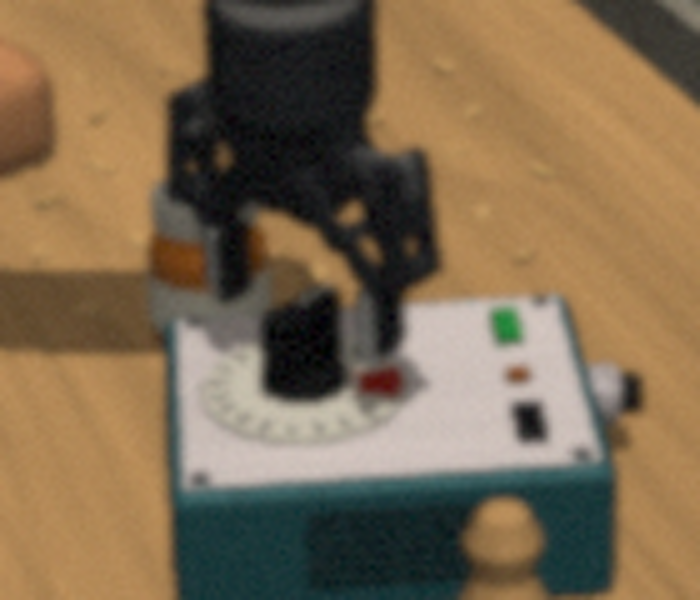

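Request:
{"fn": "play_rows", "kwargs": {"commands": [[[-1,0,0.01,0,0],[-1,0,0.01,0,0],[1,0,0.01,0,0],[1,0,0.01,0,0],[1,0,0.01,0,0],[1,0,0.01,0,0],[1,0,0.01,0,0],[1,0,0.01,0,0],[1,0,0.01,0,0],[1,0,0.01,0,0],[1,0,0.01,0,0],[1,0,0.01,0,0]]], "grip_force": 40}}

```text
clock: 5.33
tcp_pos: [0.5556, 0.0468, 0.0915]
orientation: [-0.746, 3.051, -0.001]
contact_force: [0.1, -4.5, 2.7]
grip_width: 0.0133
gripper_force: 43.6
```

```bash
python3 - <<'E'
from h import *
togo([.556,.0485,.09],.482); o=get_obs(); print(o['clock'],o['contact_force'],o['moment'],o['grip_width'],o['gripper_force'])
E
```

```text
tool x ang -2.6621 z [ 0.001 -0.001 -1.   ] tcp [0.5556 0.0468 0.0915] shift [-0.006  0.007  0.007]
turn rad -0.0025 scaled -0.0016 j7 1.942
5.3333 [ 0.13079476 -4.52807091  2.71263223] [-0.79425281 -0.11369913 -0.06572045] 0.01334249469870693 43.59221577644348
```

Request:
{"fn": "play_rows", "kwargs": {"commands": [[[1,0,-0.004,0,0.02],[1,0,-0.004,0,0.06],[1,0,-0.004,0,0.1],[1,0,-0.004,0,0.15],[1,0,-0.004,0,0.2],[1,0,-0.004,0,0.25],[1,0,-0.004,0,0.3],[1,0,-0.004,0,0.34],[1,0,-0.004,0,0.36],[1,0,-0.004,0,0.36],[1,0,-0.004,0,0.36]]]}}

```text
clock: 6.25
tcp_pos: [0.5557, 0.0468, 0.0915]
orientation: [0.134, 3.139, -0.0]
contact_force: [-0.1, -2.9, 5.1]
grip_width: 0.0131
gripper_force: 43.9
```

```bash
cat >> h.py <<'E'
def st():
    o=get_obs(); M=R.from_rotvec(o['orientation']).as_matrix(); a=np.arctan2(M[1,0],M[0,0])
    print(round(float(o['clock']),2),'off band',round(a%np.pi-np.pi*(a%np.pi>2)+.374,3),'tcp',o['tcp_pos'].round(4),'F',o['contact_force'].round(1),'Ftool',(M.T@o['contact_force']).round(1),'M',o['moment'].round(2),'w',round(float(o['grip_width']),4))
E
python3 - <<'E'
from h import *
st()
p=viewer.grab_frame('side'); save(p,'s2.png',(240,160,380,280),5)
E
```

```text
6.25 off band 0.289 tcp [0.5557 0.0468 0.0915] F [-0.1 -2.9  5.1] Ftool [-0.2 -2.9 -5.1] M [-0.54  0.12 -0.04] w 0.0131
```

View pics/s2.png

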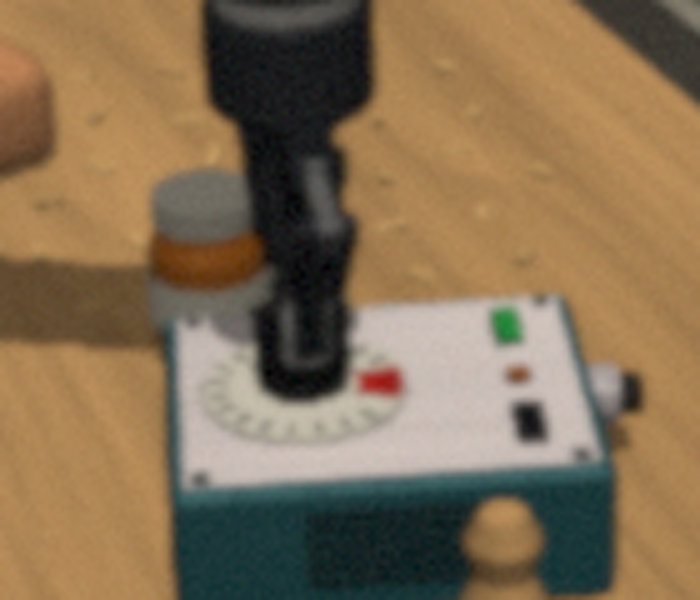

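Request:
{"fn": "play_rows", "kwargs": {"commands": [[[1,0,-0.003,-0.005,0],[1,0,-0.003,-0.01,0],[1,0,-0.003,-0.01,0],[1,0,-0.003,-0.01,0]]]}}

```text
clock: 6.63
tcp_pos: [0.5556, 0.0467, 0.0929]
orientation: [-0.133, -3.139, -0.001]
contact_force: [3.3, 0.4, -4.8]
grip_width: 0.013
gripper_force: 42.5
```

```bash
python3 -c "from h import *;st()"
```

```text
6.63 off band 0.289 tcp [0.5556 0.0467 0.0929] F [ 3.3  0.4 -4.8] Ftool [-3.3  0.7  4.8] M [ 0.15 -0.72 -0.04] w 0.013
```

Request:
{"fn": "play_rows", "kwargs": {"commands": [[[1,0,0,-0.005,0],[1,0,0,-0.005,0],[1,0,0,-0.005,0]]]}}

```text
clock: 6.88
tcp_pos: [0.5556, 0.0466, 0.094]
orientation: [0.133, 3.139, 0.001]
contact_force: [4.7, 1.1, -10.2]
grip_width: 0.013
gripper_force: 41.9
```

```bash
python3 -c "from h import *;st()"
```

```text
6.88 off band 0.289 tcp [0.5556 0.0466 0.094 ] F [  4.7   1.1 -10.2] Ftool [-4.6  1.5 10.2] M [ 0.33 -1.01 -0.02] w 0.013
```

Request:
{"fn": "play_rows", "kwargs": {"commands": [[[1,-0.003,0,0,0.01],[1,-0.003,0,0,0.02],[1,-0.003,0,0,0.03],[1,-0.003,0,0,0.03]]]}}

```text
clock: 7.22
tcp_pos: [0.5557, 0.0466, 0.094]
orientation: [-0.209, -3.134, -0.0]
contact_force: [2.4, 3.0, -10.3]
grip_width: 0.0132
gripper_force: 42.1
```

```bash
python3 -c "from h import *;st()"
```

```text
7.22 off band 0.241 tcp [0.5557 0.0466 0.094 ] F [  2.4   3.  -10.3] Ftool [-2.   3.3 10.3] M [ 0.64 -0.61  0.09] w 0.0132
```

Request:
{"fn": "play_rows", "kwargs": {"commands": [[[1,-0.002,0.002,0,0.01],[1,-0.002,0.002,0,0.02],[1,-0.002,0.002,0,0.03],[1,-0.002,0.002,0,0.03]]]}}

```text
clock: 7.55
tcp_pos: [0.5558, 0.0466, 0.094]
orientation: [-0.283, -3.127, 0.0]
contact_force: [-0.0, 1.7, -8.8]
grip_width: 0.0131
gripper_force: 42.2
```

Request:
{"fn": "play_rows", "kwargs": {"commands": [[[1,0,0,0,0.01],[1,0,0,0,0.02],[1,0,0,0,0.03],[1,0,0,0,0.03]]]}}

```text
clock: 7.88
tcp_pos: [0.5559, 0.0466, 0.094]
orientation: [-0.357, -3.12, 0.0]
contact_force: [-1.5, 1.9, -8.4]
grip_width: 0.013
gripper_force: 42.2
```

```bash
python3 -c "from h import *;st()"
```

```text
7.88 off band 0.146 tcp [0.5559 0.0466 0.094 ] F [-1.5  1.9 -8.4] Ftool [1.8 1.5 8.4] M [0.66 0.36 0.11] w 0.013
```

Request:
{"fn": "play_rows", "kwargs": {"commands": [[[1,0.001,0,-0.002,0.01],[1,0.001,0,-0.002,0.02],[1,0.001,0,-0.002,0.03],[1,0.001,0,-0.002,0.03]]]}}

```text
clock: 8.22
tcp_pos: [0.556, 0.0465, 0.0945]
orientation: [-0.431, -3.111, 0.0]
contact_force: [-2.0, 2.9, -9.4]
grip_width: 0.0134
gripper_force: 41.7
```

Request:
{"fn": "play_rows", "kwargs": {"commands": [[[1,0.001,0,0,0.01],[1,0.001,0,0,0.02],[1,0.001,0,0,0.03],[1,0.001,0,0,0.03]]]}}

```text
clock: 8.55
tcp_pos: [0.556, 0.0465, 0.0946]
orientation: [-0.504, -3.1, 0.0]
contact_force: [-1.7, 1.7, -11.2]
grip_width: 0.0134
gripper_force: 41.7
```

```bash
python3 -c "from h import *;st()"
```

```text
8.55 off band 0.052 tcp [0.556  0.0465 0.0946] F [ -1.7   1.7 -11.2] Ftool [ 2.2  1.1 11.2] M [0.51 0.52 0.09] w 0.0134
```

Request:
{"fn": "play_rows", "kwargs": {"commands": [[[1,0.001,0,0,0.01],[1,0.001,0,0,0.02],[1,0.001,0,0,0.03],[1,0.001,0,0,0.03]]]}}

```text
clock: 8.88
tcp_pos: [0.556, 0.0464, 0.0946]
orientation: [-0.577, -3.088, 0.0]
contact_force: [-1.5, 0.9, -10.1]
grip_width: 0.0132
gripper_force: 41.6
```

Request:
{"fn": "play_rows", "kwargs": {"commands": [[[1,0.001,0,0,0.01],[1,0.001,0,0,0.02],[1,0.001,0,0,0.03],[1,0.001,0,0,0.03]]]}}

```text
clock: 9.22
tcp_pos: [0.556, 0.0465, 0.0947]
orientation: [0.65, 3.073, -0.0]
contact_force: [-1.7, 0.6, -11.4]
grip_width: 0.0134
gripper_force: 41.6
```

```bash
python3 -c "from h import *;st()"
```

```text
9.22 off band -0.043 tcp [0.556  0.0465 0.0947] F [ -1.7   0.6 -11.4] Ftool [ 1.8 -0.1 11.4] M [0.2  0.38 0.08] w 0.0134
```

Request:
{"fn": "play_rows", "kwargs": {"commands": [[[1,0.001,0,0,0.01],[1,0.001,0,0,0.02],[1,0.001,0,0,0.03],[1,0.001,0,0,0.03]]]}}

```text
clock: 9.55
tcp_pos: [0.5559, 0.0465, 0.0948]
orientation: [0.722, 3.057, -0.0]
contact_force: [-0.1, -1.2, -10.9]
grip_width: 0.0137
gripper_force: 41.6
```

Request:
{"fn": "play_rows", "kwargs": {"commands": [[[1,0.001,0,0,0.01],[1,0.001,0,0,0.02],[1,0.001,0,0,0.03],[1,0.001,0,0,0.03]]]}}

```text
clock: 9.88
tcp_pos: [0.5559, 0.0465, 0.0948]
orientation: [0.794, 3.039, -0.0]
contact_force: [0.7, -0.7, -11.9]
grip_width: 0.0132
gripper_force: 41.6
```

```bash
python3 -c "from h import *;st()"
```

```text
9.88 off band -0.137 tcp [0.5559 0.0465 0.0948] F [  0.7  -0.7 -11.9] Ftool [-1.  -0.3 11.9] M [-0.3  -0.17  0.07] w 0.0132
```

Request:
{"fn": "play_rows", "kwargs": {"commands": [[[1,0,0,0.001,0.01],[1,0,0,0.001,0.02],[1,0,0,0.001,0.03],[1,0,0,0.001,0.03]]]}}

```text
clock: 10.22
tcp_pos: [0.5559, 0.0466, 0.0948]
orientation: [0.865, 3.019, 0.0]
contact_force: [0.8, -2.9, -6.2]
grip_width: 0.0132
gripper_force: 42.2
```

Request:
{"fn": "play_rows", "kwargs": {"commands": [[[1,0,0,0,0.01],[1,0,0,0,0.02],[1,0,0,0,0.03],[1,0,0,0,0.03]]]}}

```text
clock: 10.55
tcp_pos: [0.5558, 0.0466, 0.0948]
orientation: [0.936, 2.998, 0.0]
contact_force: [0.4, -3.6, -4.3]
grip_width: 0.0134
gripper_force: 42.6
```

```bash
python3 -c "from h import *;st()"
```

```text
10.55 off band -0.231 tcp [0.5558 0.0466 0.0948] F [ 0.4 -3.6 -4.3] Ftool [-2.3 -2.7  4.3] M [-0.78  0.05 -0.02] w 0.0134
```

Request:
{"fn": "play_rows", "kwargs": {"commands": [[[1,0,0,-0.004,0],[1,0,0,-0.007,0],[1,0,0,-0.007,0]]]}}

```text
clock: 10.8
tcp_pos: [0.5558, 0.0467, 0.0961]
orientation: [0.934, 2.999, 0.0]
contact_force: [0.4, -3.7, -3.0]
grip_width: 0.0129
gripper_force: 42.5
```

```bash
python3 -c "from h import *;st()"
```

```text
10.8 off band -0.23 tcp [0.5558 0.0467 0.0961] F [ 0.4 -3.7 -3. ] Ftool [-2.4 -2.9  3. ] M [-0.79 -0.1  -0.01] w 0.0129
```

Request:
{"fn": "play_rows", "kwargs": {"commands": [[[1,0,-0.003,-0.005,-0.01],[1,0,-0.003,-0.01,-0.015],[1,0,-0.003,-0.012,-0.015],[1,0,-0.003,-0.012,-0.015]]]}}

```text
clock: 11.13
tcp_pos: [0.5557, 0.0466, 0.0987]
orientation: [0.898, 3.009, 0.001]
contact_force: [2.3, -1.8, -3.8]
grip_width: 0.0132
gripper_force: 42.6
```

```bash
python3 - <<'E'
from h import *
st(); p=viewer.grab_frame('side'); save(p,'s3.png',(260,190,350,265),8)
E
```

```text
11.13 off band -0.206 tcp [0.5557 0.0466 0.0987] F [ 2.3 -1.8 -3.8] Ftool [-2.9 -0.2  3.8] M [-0.55 -0.46 -0.03] w 0.0132
```

View pics/s3.png

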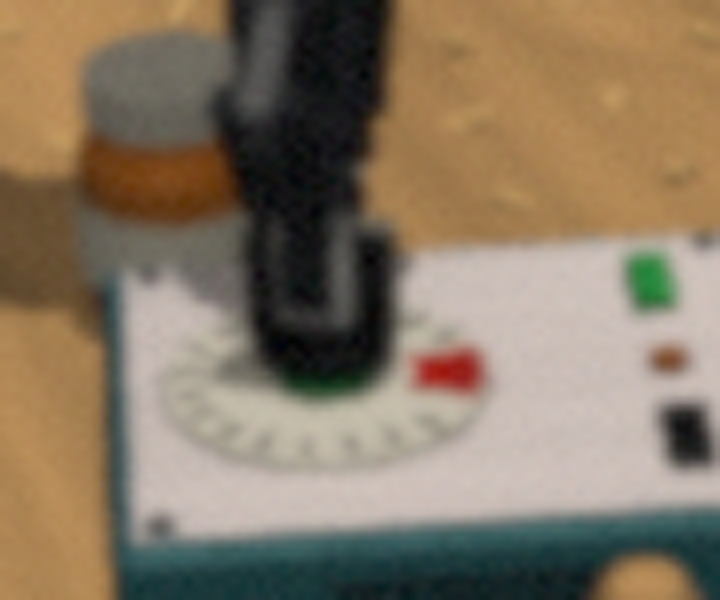

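The picture shows the green collar under the skirt at (320,382), so the knob is rising in the slot. I'll keep going in small steps.

Request:
{"fn": "play_rows", "kwargs": {"commands": [[[1,0,0,-0.004,0],[1,0,0,-0.008,0],[1,0,0,-0.01,0],[1,0,0,-0.01,0]]]}}

```text
clock: 11.52
tcp_pos: [0.5557, 0.0466, 0.1006]
orientation: [0.898, 3.009, 0.001]
contact_force: [3.4, -1.4, -4.6]
grip_width: 0.0132
gripper_force: 42.5
```

Request:
{"fn": "play_rows", "kwargs": {"commands": [[[1,0,0,-0.003,0],[1,0,0,-0.005,0],[1,0,0,-0.005,0]]]}}

```text
clock: 11.77
tcp_pos: [0.5557, 0.0466, 0.1015]
orientation: [0.898, 3.009, 0.001]
contact_force: [4.5, -1.6, -5.3]
grip_width: 0.0133
gripper_force: 42.4
```

```bash
python3 -c "from h import *;st()"
```

```text
11.77 off band -0.206 tcp [0.5557 0.0466 0.1015] F [ 4.5 -1.6 -5.3] Ftool [-4.6  1.1  5.3] M [-0.32 -1.17  0.  ] w 0.0133
```

Request:
{"fn": "play_rows", "kwargs": {"commands": [[[1,-0.003,0,-0.003,0],[1,-0.003,0,-0.005,0],[1,-0.003,0,-0.005,0]]]}}

```text
clock: 12.02
tcp_pos: [0.5557, 0.0465, 0.1022]
orientation: [-0.898, -3.01, -0.001]
contact_force: [4.7, -0.1, -7.3]
grip_width: 0.013
gripper_force: 42.0
```

```bash
python3 -c "from h import *;st()"
```

```text
12.02 off band -0.206 tcp [0.5557 0.0465 0.1022] F [ 4.7 -0.1 -7.3] Ftool [-4.   2.5  7.3] M [ 0.   -1.18 -0.  ] w 0.013
```

Request:
{"fn": "play_rows", "kwargs": {"commands": [[[1,-0.002,0,-0.002,0],[1,-0.002,0,-0.004,0],[1,-0.002,0,-0.004,0],[1,-0.002,0,-0.004,0]]]}}

```text
clock: 12.35
tcp_pos: [0.5557, 0.0464, 0.1028]
orientation: [-0.898, -3.01, -0.0]
contact_force: [5.5, 0.8, -9.1]
grip_width: 0.0136
gripper_force: 41.7
```

```bash
python3 -c "from h import *;st()"
```

```text
12.35 off band -0.206 tcp [0.5557 0.0464 0.1028] F [ 5.5  0.8 -9.1] Ftool [-4.2  3.7  9.1] M [ 0.31 -1.22 -0.02] w 0.0136
```

Request:
{"fn": "play_rows", "kwargs": {"commands": [[[1,0,0,0.003,0],[1,0,0,0.005,0],[1,0,0,0.005,0]]]}}

```text
clock: 12.6
tcp_pos: [0.5558, 0.0464, 0.1025]
orientation: [-0.898, -3.01, -0.001]
contact_force: [1.3, 2.6, 0.5]
grip_width: 0.0137
gripper_force: 43.2
```

```bash
python3 -c "from h import *;st()"
```

```text
12.6 off band -0.206 tcp [0.5558 0.0464 0.1025] F [1.3 2.6 0.5] Ftool [ 0.4  2.9 -0.5] M [ 0.52 -0.28  0.01] w 0.0137
```

Force is relaxed, so I'll release and retreat straight up.

Request:
{"fn": "play_rows", "kwargs": {"commands": [[[-1,0,0,0,0],[-1,0,0,0,0],[-1,0,0,0,0],[-1,0,0,0,0],[-1,0,0,0,0],[-1,0,0,0,0],[-1,0,0,0,0],[-1,0,0,0,0],[-1,0,0,0,0],[-1,0,0,0,0]]]}}

```text
clock: 13.43
tcp_pos: [0.556, 0.0458, 0.1021]
orientation: [-0.899, -3.01, 0.0]
contact_force: [-0.3, -0.3, -0.8]
grip_width: 0.0855
gripper_force: 0.0
```

Request:
{"fn": "play_rows", "kwargs": {"commands": [[[-1,0,0,-0.03,0],[-1,0,0,-0.1,0],[-1,0,0,-0.2,0],[-1,0,0,-0.35,0],[-1,0,0,-0.5,0],[-1,0,0,-0.65,0],[-1,0,0,-0.75,0],[-1,0,0,-0.8,0],[-1,0,0,-0.8,0],[-1,0,0,-0.8,0]]]}}

```text
clock: 14.27
tcp_pos: [0.5557, 0.0459, 0.2617]
orientation: [-0.898, -3.01, -0.0]
contact_force: [-0.2, -0.5, -0.8]
grip_width: 0.0853
gripper_force: 0.0
```

```bash
python3 - <<'E'
from h import *
st(); p=viewer.grab_frame('side'); save(p,'s4.png',(260,190,350,265),8)
E
```

```text
14.27 off band -0.206 tcp [0.5557 0.0459 0.2617] F [-0.2 -0.5 -0.8] Ftool [-0.1 -0.5  0.8] M [ 0.   -0.01 -0.03] w 0.0853
```

View pics/s4.png

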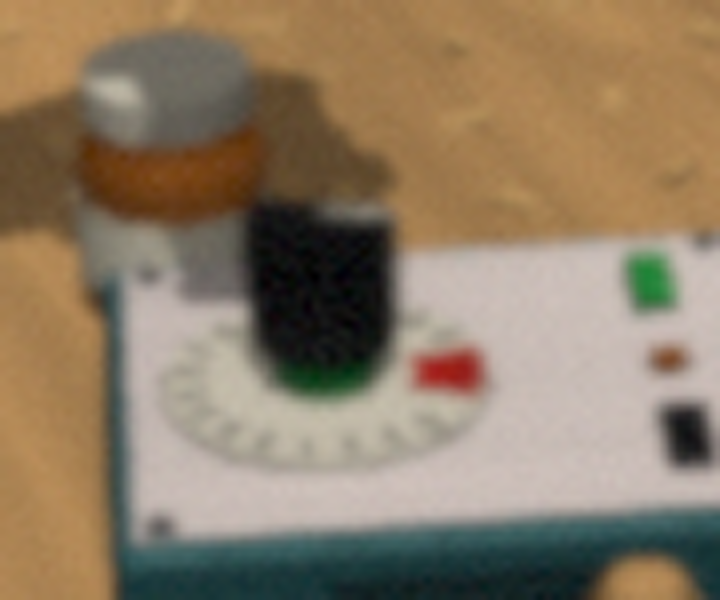

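```bash
python3 - <<'E'
from h import *
p=viewer.grab_frame('side'); d=viewer.trace(p,'knob_grip')[0]; print(d['score'],d['rect'])
def rect(a,l,ax=(.556,.047)):
    c,s=np.cos(a),np.sin(a); X=[[ax[0]+c*u-s*v,ax[1]+s*u+c*v,.118+l] for u in(-.022,.022) for v in(-.007,.007)]
    q=proj(p,X); return q.min(0).round(1),q.max(0).round(1)
print('start',rect(.482,0)); 
for l in(0,.005,.008,.01): print(l,rect(-.57,l))
t=viewer.grab_frame('top'); k=viewer.trace(t,'knob_grip')[0]; save(t,'t4.png',(270,230,340,300),8); print(k['rect'])
E
```

```text
0.81 [291.8, 214.9, 308.2, 242.9]
start (array([291.3, 215.2]), array([308.8, 224.2]))
0 (array([290. , 217.5]), array([310.2, 221.8]))
0.005 (array([289.9, 215.6]), array([310.1, 219.9]))
0.008 (array([289.9, 214.5]), array([310.1, 218.7]))
0.01 (array([289.8, 213.7]), array([310. , 217.9]))Traceback (most recent call last):
  File "<stdin>", line 8, in <module>
IndexError: list index out of range
```

Request:
{"fn": "play_rows", "kwargs": {"commands": [[[-1,0.1,0.1,-0.05,0],[-1,0.25,0.25,-0.1,0],[-1,0.4,0.4,-0.1,0],[-1,0.55,0.55,-0.1,0],[-1,0.6,0.6,-0.1,0],[-1,0.6,0.6,-0.1,0]]]}}

```text
clock: 15.02
tcp_pos: [0.5192, 0.2183, 0.2809]
orientation: [-0.884, -3.012, -0.0]
contact_force: [0.4, 0.4, 0.5]
grip_width: 0.0854
gripper_force: 0.0
```

```bash
python3 - <<'E'
from h import *
st(); t=viewer.grab_frame('top'); save(t,'t5.png',(200,180,400,320),4)
for n in('wax_jar','figure','chisel'): print(n,viewer.trace(t,n)[0]['rect'])
E
```

```text
15.02 off band -0.197 tcp [0.5192 0.2183 0.2809] F [0.4 0.4 0.5] Ftool [-0.1  0.5 -0.5] M [ 0.   -0.02 -0.  ] w 0.0854
wax_jar [210.0, 244.2, 238.0, 272.1]
figure [361.2, 240.0, 387.5, 261.3]
chisel [392.9, 269.4, 428.6, 328.1]
```

View pics/t5.png

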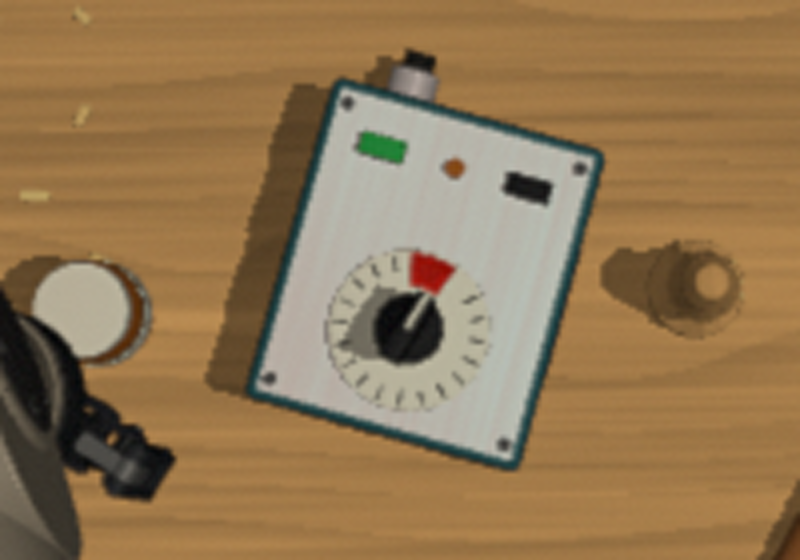

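The top view shows the pointer, from (407,327) to (430,290), inside the red band at about -0.2 rad. The knob's rise in the side view matches 10 mm, and the jar and figure haven't moved.

```bash
python3 -c "from h import *;print(r.hand_in())"
```

```text
the job is handed in; nothing more can be done
None
```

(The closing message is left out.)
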